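# Lock the loaded culture jar

### The job

The red wing knob on the jar that holds the stack of culture dishes has been left lying on top of its slotted collar. Back it off (anticlockwise from above) until its lugs come over the slots of the collar and it drops in, then turn it forward (clockwise) as far as it goes, so that the lugs lock under the collar, and let go. Leave the black knob of the empty jar alone.

Things in the scene. Friction and masses are not known exactly. Their poses are not given: they have to be found in the camera images.
- loaded_knob (a point): Grip point of the red wing knob, on its axis, moving with it (z up). Sizes in mm. Upright bar 44 long (along x), 14 thick (y), 40 high: top 12 above this point, bottom 28 below. Under it a hub 42 across and two white lugs along +x and -x, to 40 from the axis, 8 wide, 4 thick, undersides 40 below. Turns with 0.05 N m. A spring and its weight push it down with 3 N; a closed gripper holds it up and must be lowered with it.
- loaded: Clear jar with the dishes, 132 mm across, fixed to the bench; origin under its centre, lid top 150 up. On the lid a flat brass collar, 88 across, its top 165 up, plate 3 thick with 12 of free space below. Two opposite open slots (the thread start), each about 50 degrees wide, centred on the jar's +x and -x axes and marked by white dashes on the lid; the lugs pass down only there.
- loaded_turn (a joint): Turn of the red knob, rad, growing clockwise seen from above: 0 = lugs in the middle of the slots (bar along the jar's x axis). Starts between 0.7 and 0.95, lugs lying on the collar. They drop in only between -0.15 (back stop) and about 0.2. Forward stop, fully home: 1.3.
- loaded_drop (a joint): How far the red knob has gone down, m: 0 = lugs on top of the collar (start), 0.013 = down at its stop. From 0.007 on the lugs are below the collar's plate and the knob can turn forward under it; 0.010 to 0.011 leaves room both ways.
- empty_lug (a point): Tip of one white lug of the black wing knob on the empty jar (same shape and size, to be left alone). It lies 40 mm from that knob's axis, which is towards this point's -x; at the start it rests on that jar's collar, 2 above the collar's top.

How it is judged:
By the outcome, as a careful person would: the job done as asked, in the order asked, and still so for the second after the job is handed in, with the robot touching nothing.
It also fails if it takes over 32 s, if anything falls off the work surface, if the arm or the gripper's body presses on something with over 40 N, if the wrist force passes 120 N, or if a joint passes its speed limit or range.

### The arm

A 7-joint arm with a two-finger parallel gripper is mounted at the origin on the work surface. World frame = base frame: x ahead of the robot, y to its left, z up, the work surface at z = 0. Lengths are in m, angles in rad, forces in N, time in s.
With the tool pointing down it reaches from about 0.4 to 0.875 m from the base axis. Payload 6.5 kg.
Tool frame: the origin (TCP) lies where the fingers leave the gripper's body, on its centre line; the fingertips stand 64 mm ahead of it and the grasp point (between the pads) lies 45 mm ahead of it; z points along the fingers, y is the direction in which the jaws open and shut (so a half turn about z gives the same grasp; the last joint's range is limited). The gripper opens to 88 mm and grips with 3 to 60 N. Pads are 18 mm wide; open, the fingers measure 123 mm over their backs; the gripper's body (75 mm by 187 mm) begins 45 mm behind the grasp point.
Start: joints at [-1.358, 0.536, -0.004, 1.538, 0.003, 1.067, -0.071], TCP at [0.179, 0.625, 0.303] pointing down, gripper open.
Joint ranges: [-2.7, 2.7], [-0.37, 2.16], [-1.27, 1.26], [0.24, 2.4], [-1.31, 4.45], [0.19, 1.91], [-2.76, 2.76]. Speed limits (rad/s): [2.39, 2.39, 3.14, 3.14, 3.14, 3.14, 3.14].

### API

Orientations are given as a 3x3 rotation matrix whose columns are the frame's x, y, z axes.
In Python, from bench import bot gives the robot as it stands. The module is installed in compiled form; this text tells all that it offers. Calls block until the motion is done:
- bot.goto(position, orientation): joint-space move of the TCP to a pose.
- bot.move_straight(position, feed=0.15, orientation=None, stop_force=None): straight line of the TCP; orientation=None keeps the orientation; feed is the mean speed in m/s. With stop_force (N) it stops when the force on the tool has changed by that much, and returns True; else False.
- bot.set_joints(angles): joint-space move.
- bot.open() and bot.close(force=None): open the fingers fully, or close them until they stop; force is the grip in N (None keeps the last).
- bot.dwell(seconds).
- bot.inverse_kinematics(position, orientation): joint angles nearest the present ones, or None.
- bot.capture(name): name is "side" or "top" or "wrist"; returns a dict with "image" (384x512x3 uint8, blue, green, red), "depth" (384x512 float32, m along the optical axis (not along the pixel's ray), 0 where there is no reading), "K" (3x3 intrinsics, pixels), "T" (4x4, takes a point from camera to world coordinates). Camera axes: x right, y down, z forward; pixel columns grow to the right and rows downward; lengths in m; the calibration is good to about 2 mm. The wrist camera is an equidistant fisheye: a pixel r from the principal point sees the ray r / f radians off the axis. A picture is of the moment at which its call begins.
A pose or a line that the arm cannot do raises bot.MotionError and nothing moves.
- bot.sign_off(): hands the job in, once; it reports no verdict.
Readings, each from a call of its own:
- bot.current_clock(): time.
- bot.current_q(): joint angles.
- bot.current_qd(): joint speeds.
- bot.current_joint_torque(): joint torques, N m.
- bot.current_tool_pos(): TCP position.
- bot.current_tcp_rot(): TCP orientation.
- bot.current_force(): force on the tool from outside, world axes, zero at the start.
- bot.current_torque(): the same for the moment, N m.
- bot.current_gripper_width(): finger opening in m.
Only numpy, scipy, OpenCV 4.12 (cv2) and the standard library are available. Lean on these libraries where they do the work, as an engineer would, in place of code of your own. Each camera call takes 0.05 s, during which the arm holds its last target.

## Working session

There is one attempt and no reset: what is moved stays moved. The work goes in short steps, each a Python script; the robot and the scene stay as the last script left them, time stands still between calls to the robot, and variables do not carry over. Pictures are saved under pics/ and viewed, and the job is handed in when it is done.

```bash
mkdir -p pics; ls; python3 - <<'E'
from bench import bot
import cv2,numpy as np
for n in ["side","top","wrist"]:
    c=bot.capture(n); cv2.imwrite(f"pics/{n}0.png",c["image"]); np.savez(f"{n}0.npz",**c)
    print(n,c["K"].tolist(),c["T"].round(3).tolist())
print(bot.current_clock(),bot.current_tcp_rot().round(3) if hasattr(bot.current_tcp_rot(),'round') else bot.current_tcp_rot(), bot.current_gripper_width())
E
```

```text
pics
side [[383.81343241943745, 0.0, 257.0730908105573], [0.0, 383.81343241943745, 194.03268909059946], [0.0, 0.0, 1.0]] [[0.996, -0.048, 0.072, 0.51], [-0.086, -0.51, 0.856, -0.607], [-0.005, -0.859, -0.512, 0.524], [0.0, 0.0, 0.0, 1.0]]
top [[371.27598337302925, 0.0, 251.94828524696774], [0.0, 371.27598337302925, 190.93560128970256], [0.0, 0.0, 1.0]] [[0.012, -0.985, 0.17, 0.432], [-0.999, -0.02, -0.046, 0.014], [0.049, -0.17, -0.984, 0.95], [0.0, 0.0, 0.0, 1.0]]
wrist [[297.3186396354542, 0.0, 252.98382713329136], [0.0, 297.3186396354542, 194.12273190329302], [0.0, 0.0, 1.0]] [[0.276, 0.925, 0.263, 0.111], [0.961, -0.265, -0.077, 0.644], [-0.002, 0.274, -0.962, 0.383], [0.0, 0.0, 0.0, 1.0]]
0.15 [[-0.961  0.275 -0.   ]
 [ 0.275  0.961 -0.001]
 [-0.    -0.001 -1.   ]] 0.08789040406021381
```

View pics/side0.png

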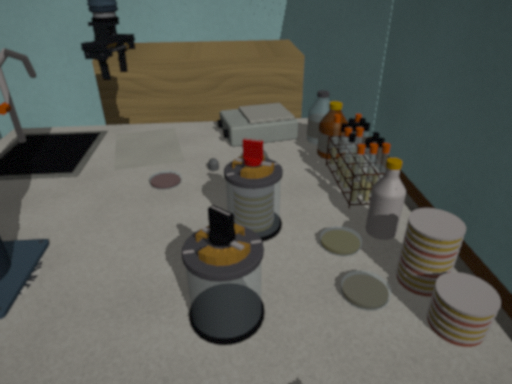

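View pics/top0.png

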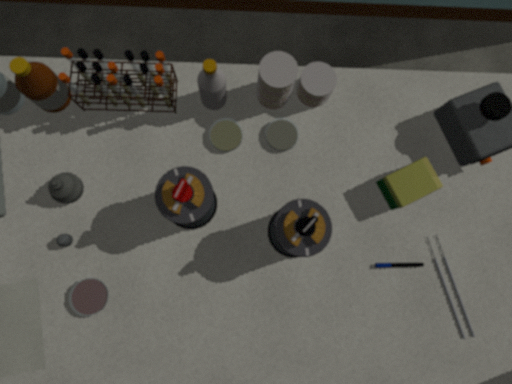

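View pics/wrist0.png

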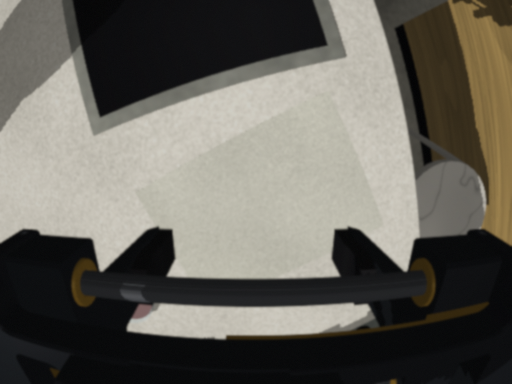

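```bash
cat > h.py <<'E'
import numpy as np,cv2
def ray(c,u,v):
    d=np.linalg.inv(c["K"])@np.array([u,v,1.0]); T=c["T"]; return T[:3,3],T[:3,:3]@d
def onz(c,u,v,z):
    o,d=ray(c,u,v); return o+d*(z-o[2])/d[2]
def redmask(im):
    h=cv2.cvtColor(im,cv2.COLOR_BGR2HSV); return (((h[...,0]<7)|(h[...,0]>172))&(h[...,1]>150)&(h[...,2]>60)).astype(np.uint8)
def brass(im):
    h=cv2.cvtColor(im,cv2.COLOR_BGR2HSV); return ((h[...,0]>8)&(h[...,0]<24)&(h[...,1]>120)&(h[...,2]>70)).astype(np.uint8)
E
python3 - <<'E'
from h import *
for n in ["side","top"]:
    c=dict(np.load(n+"0.npz")); im=c["image"]
    r=redmask(im); x0,x1,y0,y1=(140,225,150,240) if n=="top" else (205,300,125,245)
    m=np.zeros_like(r); m[y0:y1,x0:x1]=r[y0:y1,x0:x1]
    k=cv2.findNonZero(m); print(n,len(k),k[:,0].mean(0),cv2.minAreaRect(k))
    dd=c["depth"][m>0]; print("depth",np.percentile(dd,[0,5,50,95]))
    vv,uu=np.nonzero(m); P=np.array([onz(c,u,v,0) for u,v in zip(uu,vv)])
    o=c["T"][:3,3]; Z=c["depth"][m>0]
    pts=np.array([o+ray(c,u,v)[1]*z for u,v,z in zip(uu,vv,Z)])
    print(pts.min(0),pts.max(0),np.median(pts,0))
    t=im[y0:y1,x0:x1]; cv2.imwrite(f"pics/{n}0z.png",cv2.resize(t,None,fx=6,fy=6 if n=="top" else 5,interpolation=cv2.INTER_CUBIC))
E
```

```text
side 472 [252.3940678  152.63771186] ((252.5, 153.0), (26.0, 19.0), 90.0)
depth [0.         0.78318785 0.79499748 0.80489031]
[ 0.51018226 -0.60680845  0.16262139] [0.58140679 0.15641324 0.52389305] [0.56116932 0.11772231 0.18982048]
top 275 [183.00363636 191.63636364] ((182.25001525878906, 191.75001525878906), (19.798988342285156, 20.50609588623047), 45.0)
depth [0.73408204 0.73718559 0.76840085 0.78429319]
[0.54028385 0.10557157 0.14711504] [0.59665606 0.14330109 0.21858705] [0.55850154 0.11930059 0.18614439]
```

View pics/top0z.png

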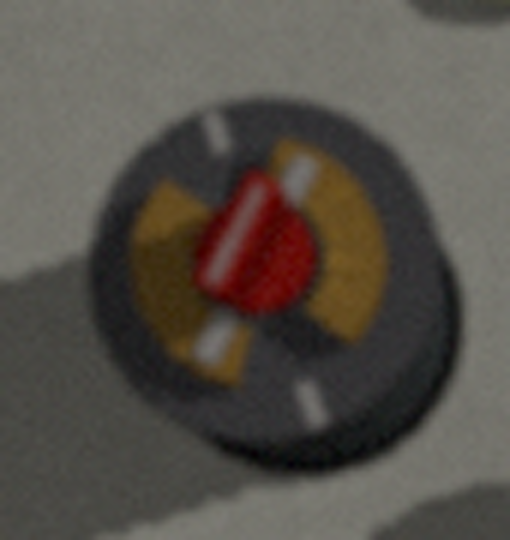

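View pics/side0z.png

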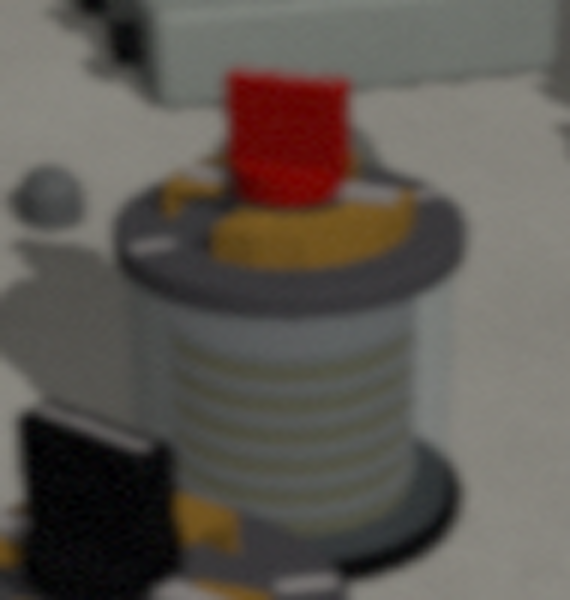

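```bash
python3 - <<'E'
from h import *
c=dict(np.load("top0.npz")); im=c["image"]
h=cv2.cvtColor(im,cv2.COLOR_BGR2HSV)
w=((h[...,1]<60)&(h[...,2]>105)).astype(np.uint8)
m=np.zeros_like(w); m[163:226,160:212]=w[163:226,160:212]
n,l,s,ce=cv2.connectedComponentsWithStats(m)
for i in range(1,n):
    if s[i,4]<3: continue
    k=cv2.findNonZero((l==i).astype(np.uint8)); print(s[i],ce[i])
    print('   z.150',onz(c,*ce[i],.150),'z.169',onz(c,*ce[i],.169),'z.217',onz(c,*ce[i],.217))
b=brass(im); k=np.zeros_like(b); k[150:240,140:225]=b[150:240,140:225]
p=cv2.findNonZero(k); (q,r)=cv2.minEnclosingCircle(p); print('brass circ',q,r,onz(c,*q,.165), r*.79/371)
E
```

```text
[160 163  52  20 354] [188.07627119 167.36440678]
   z.150 [0.62038953 0.11742063 0.15      ] z.169 [0.61592456 0.11495864 0.169     ] z.217 [0.60464464 0.10873887 0.217     ]
[176 171   1   3   3] [176. 172.]
   z.150 [0.60937531 0.14320385 0.15      ] z.169 [0.60517183 0.14012973 0.169     ] z.217 [0.59455252 0.13236354 0.217     ]
[188 176   4   7  16] [189.5 179. ]
   z.150 [0.59441383 0.11326383 0.15      ] z.169 [0.59056556 0.11090053 0.169     ] z.217 [0.58084361 0.10493008 0.217     ]
[174 205   4   4   9] [175.33333333 206.55555556]
   z.150 [0.53327091 0.14108412 0.15      ] z.169 [0.53087425 0.13806033 0.169     ] z.217 [0.52481953 0.13042128 0.217     ]
[191 215   2   4   5] [191.4 216.6]
   z.150 [0.51219006 0.1058823  0.15      ] z.169 [0.51029389 0.10369424 0.169     ] z.217 [0.50550355 0.09816652 0.217     ]
[207 221   5   5  15] [209.66666667 223.66666667]
   z.150 [0.49766103 0.06636321 0.15      ] z.169 [0.49610979 0.06511339 0.169     ] z.217 [0.49219088 0.06195595 0.217     ]
brass circ (182.86231994628906, 192.9236297607422) 21.034561157226562 [0.56086418 0.12419256 0.165     ] 0.04479057497091371
```

```bash
cat >> h.py <<'E'
AX=np.array([0.5607,0.1244]); XJ=0.366
def R(a):
    # tool x at world yaw a+pi, z down
    a=a+np.pi; x=np.array([np.cos(a),np.sin(a),0]); z=np.array([0,0,-1.]); return np.column_stack([x,np.cross(z,x),z])
E
python3 - <<'E'
from h import *
from bench import bot
for a in [-.427,.366,.44,-.934,-1.0]:
    print(a,np.round(bot.inverse_kinematics([*AX,.25],R(a)),3))
bot.goto([*AX,.335],R(-.427))
print(bot.current_clock(),bot.current_q(),bot.current_tool_pos())
c=bot.capture("wrist"); cv2.imwrite("pics/wrist1.png",c["image"]); np.savez("wrist1.npz",**c)
c=bot.capture("side"); cv2.imwrite("pics/side1.png",c["image"])
E
```

```text
-0.427 [-0.52   0.482  0.296  1.805 -0.176  0.881  1.001]
0.366 [-0.38   0.471  0.11   1.796 -0.065  0.878  1.696]
0.44 [-0.367  0.471  0.093  1.795 -0.055  0.878  1.761]
-0.934 [-0.593  0.494  0.396  1.809 -0.238  0.886  0.548]
-1.0 [-0.601  0.495  0.407  1.809 -0.245  0.886  0.488]
2.4 [-0.58103041  0.38663519  0.36947485  1.72780717 -0.15760309  1.05653997
  0.98721631] [0.56046986 0.12574297 0.33482173]
```

View pics/wrist1.png

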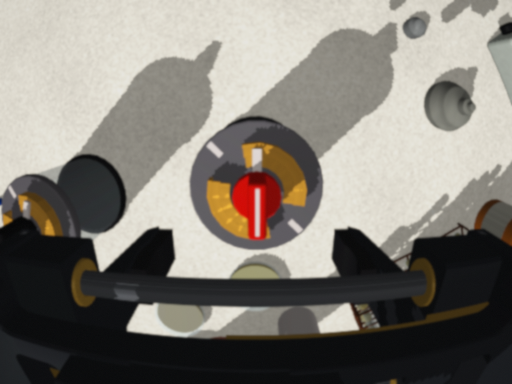

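View pics/side1.png

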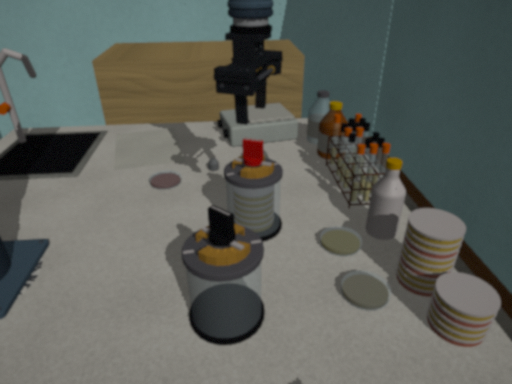

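```bash
cat >> h.py <<'E'
def fonz(c,u,v,z):
    K=c["K"]; x=(u-K[0,2]); y=(v-K[1,2]); r=np.hypot(x,y); th=r/K[0,0]
    d=np.array([x/r*np.sin(th),y/r*np.sin(th),np.cos(th)]); T=c["T"]; d=T[:3,:3]@d; o=T[:3,3]
    return o+d*(z-o[2])/d[2]
E
python3 - <<'E'
from h import *
c=dict(np.load("wrist1.npz")); im=c["image"]
h=cv2.cvtColor(im,cv2.COLOR_BGR2HSV)
w=((h[...,1]<60)&(h[...,2]>170)).astype(np.uint8)
m=np.zeros_like(w); cv2.circle(m,(256,184),57,1,-1); m&=w
n,l,s,ce=cv2.connectedComponentsWithStats(m)
for i in range(1,n):
    if s[i,4]<5: continue
    k=cv2.findNonZero((l==i).astype(np.uint8)); print(s[i],ce[i])
    for z in (.15,.169,.217): print('  ',z,fonz(c,*ce[i],z)[:2].round(4))
    u,v,ww,hh=s[i][:4]
    e1=fonz(c,ce[i][0],v,.217);e2=fonz(c,ce[i][0],v+hh-1,.217);print('  len',np.linalg.norm(e1-e2))
r=redmask(im);k=cv2.findNonZero(r[150:250,220:295]);print(cv2.boundingRect(k))
b=brass(im)&cv2.circle(np.zeros_like(w),(256,190),60,1,-1);k=cv2.findNonZero(b)
P=np.array([fonz(c,*p[0],.165)[:2] for p in k]);q,rr=cv2.minEnclosingCircle(P.astype(np.float32).reshape(-1,1,2));print('collar',q,rr)
E
```

```text
[211 146  12  11  72] [216.44444444 151.34722222]
   0.15 [0.5153 0.1098]
   0.169 [0.514 0.113]
   0.217 [0.5106 0.1211]
  len 0.0068503424333563635
[252 149  10  17 130] [256.57692308 155.98461538]
   0.15 [0.5343 0.1411]
   0.169 [0.5316 0.142 ]
   0.217 [0.5249 0.1445]
  len 0.01097091460815388
[256 189   3  47 139] [257.         212.33093525]
   0.15 [0.5835 0.1194]
   0.169 [0.5773 0.1219]
   0.217 [0.5617 0.1282]
  len 0.03468883977154453
[289 220   8   8  45] [292.2 223.2]
   0.15 [0.6078 0.1458]
   0.169 [0.5999 0.1464]
   0.217 [0.5798 0.148 ]
  len 0.0054575161629922125
(11, 22, 50, 68)
collar (0.5617106556892395, 0.12831079959869385) 0.04501941427588463
```

```bash
python3 - <<'E'
from h import *
from bench import bot
print(bot.current_tool_pos(), bot.current_tcp_rot())
c=dict(np.load("side0.npz"));im=c["image"]
b=brass(im);m=np.zeros_like(b);m[150:182,225:285]=b[150:182,225:285];k=cv2.findNonZero(m)
# front rim points of the collar top unknown; use white lugs+dashes
h=cv2.cvtColor(im,cv2.COLOR_BGR2HSV)
w=((h[...,1]<60)&(h[...,2]>115)).astype(np.uint8);m=np.zeros_like(w);m[150:172,226:280]=w[150:172,226:280]
n,l,s,ce=cv2.connectedComponentsWithStats(m)
for i in range(1,n):
    if s[i,4]>=3: print(s[i],ce[i],onz(c,*ce[i],.15)[:2],onz(c,*ce[i],.169)[:2])
r=redmask(im);m=np.zeros_like(r);m[125:170,230:275]=r[125:170,230:275]
for v in range(138,168,3):
    uu=np.nonzero(m[v])[0]; print(v,uu.min() if len(uu) else None,uu.max() if len(uu) else None)
E
```

```text
[0.56052018 0.12548705 0.33485549] [[-9.10909975e-01  4.12605080e-01 -2.56227672e-04]
 [ 4.12605017e-01  9.10910001e-01  2.63495452e-04]
 [ 3.42119911e-04  1.34299813e-04 -9.99999932e-01]]
[226 150  16  14 151] [232.13245033 154.68874172] [0.52060718 0.19977829] [0.52007742 0.15879024]
[265 150  15  14 128] [273.8046875 154.5703125] [0.6160216  0.19112363] [0.6106432  0.15057538]
138 None None
141 243 258
144 243 261
147 244 261
150 244 262
153 243 262
156 243 262
159 244 262
162 245 260
165 247 259
```

```bash
python3 - <<'E'
import cv2
im=cv2.imread("pics/wrist1.png")[90:300,120:390]
cv2.imwrite("pics/wrist1z.png",cv2.resize(im,None,fx=2.8,fy=2.8,interpolation=cv2.INTER_CUBIC))
E
```

```text
(no output)
```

View pics/wrist1z.png

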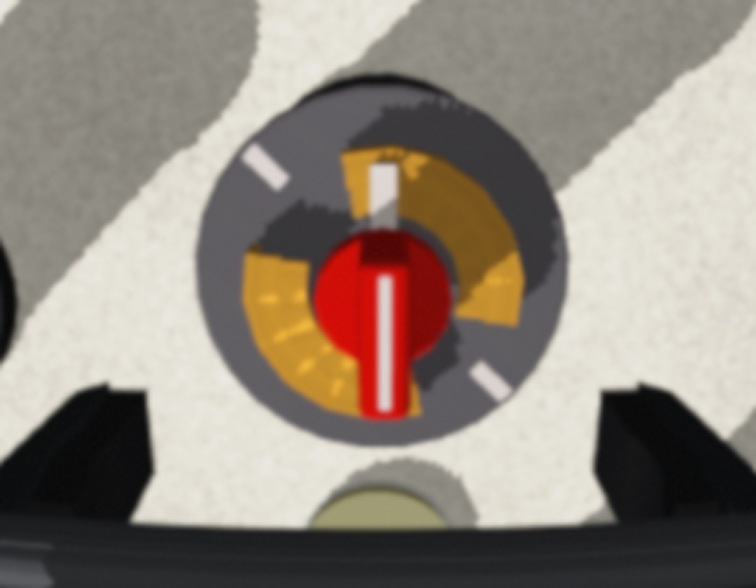

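```bash
cat >> h.py <<'E'
AX=np.array([0.5612,0.1265])
E
python3 - <<'E'
from h import *
from bench import bot
p=lambda s:print(s,round(bot.current_clock(),2),np.round(bot.current_tool_pos(),4),np.round(bot.current_force(),1),np.round(bot.current_torque(),2),round(bot.current_gripper_width(),4))
p('hover')
r=bot.move_straight([*AX,.252],feed=.08,orientation=R(-.428),stop_force=12)
p(('down',r))
bot.close(15); p('closed'); bot.dwell(.2); p('d')
for n in ("side","wrist"):
    c=bot.capture(n); cv2.imwrite(f"pics/{n}2.png",c["image"])
E
```

```text
hover 2.5 [0.5605 0.1255 0.3349] [-0.6  0.2  0.4] [-0.   -0.02  0.02] 0.0881
('down', False) 3.69 [0.5616 0.1265 0.2526] [-0.5 -0.8  0.2] [-0.03 -0.01  0.01] 0.0881
closed 4.8 [0.5618 0.128  0.2522] [ 3.2  4.8 -3.2] [ 0.91 -0.68 -0.01] 0.0139
d 5.0 [0.5618 0.1279 0.2522] [ 3.3  4.2 -2.4] [ 0.97 -0.6   0.06] 0.0137
```

View pics/wrist2.png

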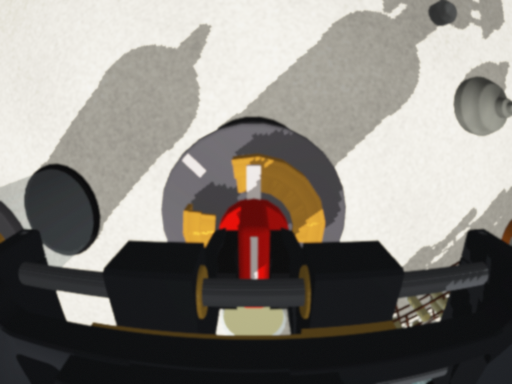

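View pics/side2.png

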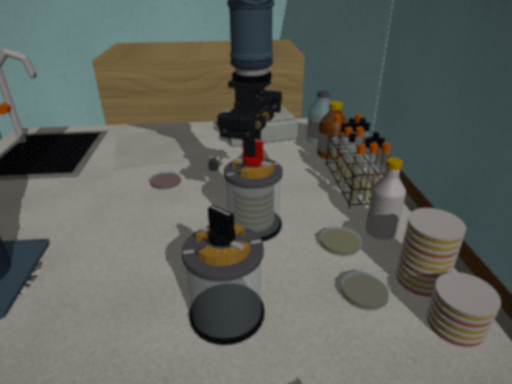

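```bash
cat >> h.py <<'E'
AX=np.array([0.5618,0.1282]); XJ=.368
from bench import bot
def p(s):print(s,round(bot.current_clock(),2),np.round(bot.current_tool_pos(),4),np.round(bot.current_force(),1),np.round(bot.current_torque(),2),round(bot.current_gripper_width(),4))
def turn(): 
    r=bot.current_tcp_rot(); a=np.arctan2(-r[1][0],-r[0][0]); return round(XJ-a,3)
E
python3 - <<'E'
from h import *
for t in (.6,.4,.2,.03):
    bot.goto([*AX,.252],R(XJ-t)); p((t,turn()))
c=bot.capture("side"); cv2.imwrite("pics/side3.png",c["image"])
c=bot.capture("wrist"); cv2.imwrite("pics/wrist3.png",c["image"])
E
```

```text
(0.6, np.float64(0.604)) 5.38 [0.562  0.1282 0.2521] [ 1.   1.  -0.2] [ 0.21 -0.19  0.08] 0.014
(0.4, np.float64(0.407)) 5.67 [0.5619 0.1281 0.2521] [ 2.3  1.7 -0.2] [ 0.21 -0.24  0.09] 0.014
(0.2, np.float64(0.208)) 5.97 [0.5619 0.1282 0.2518] [ 2.2  1.6 -2.5] [ 0.31 -0.54  0.07] 0.0143
(0.03, np.float64(0.038)) 6.23 [0.5619 0.1281 0.2519] [ 3.5  1.4 -3.3] [ 0.31 -0.66  0.04] 0.0137
```

View pics/wrist3.png

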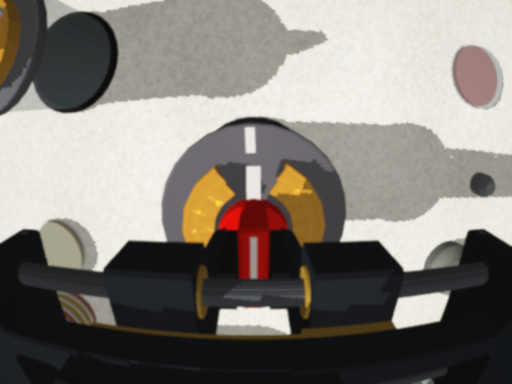

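The lug (253,180) lines up with the white dash (250,138) between the brass segments, and the tool now carries about 3 N, so the knob is over the slots. Next I lower it.

```bash
python3 - <<'E'
from h import *
r=bot.move_straight([*AX,.2413],feed=.03,orientation=R(XJ-.02),stop_force=15); p(('low',r,turn()))
bot.dwell(.15);p('')
c=bot.capture("side"); cv2.imwrite("pics/side4.png",np.hstack([cv2.resize(cv2.imread(f)[120:220,200:300],(400,400)) if f else cv2.resize(c["image"][120:220,200:300],(400,400)) for f in ("pics/side3.png",None)]))
c=bot.capture("wrist"); cv2.imwrite("pics/wrist4.png",c["image"])
E
```

```text
('low', False, np.float64(0.021)) 6.84 [0.5619 0.1282 0.2412] [ 3.  1. -4.] [ 0.2  -0.78 -0.01] 0.014
 6.99 [0.5619 0.1281 0.2414] [ 3.8  1.5 -2.5] [ 0.2  -0.8  -0.09] 0.0137
```

View pics/side4.png

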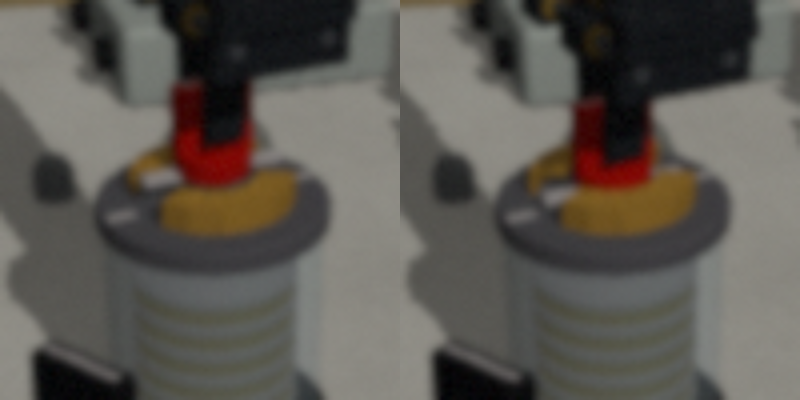

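View pics/wrist4.png

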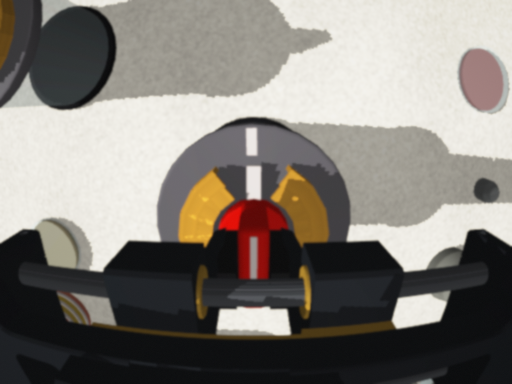

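```bash
python3 - <<'E'
from h import *
bot.close(30)
for t in (.25,.5,.75,1.0,1.2,1.25,1.29,1.32,1.35,1.38):
    bot.goto([*AX,.2413],R(XJ-t)); p((t,turn()))
    if t<1.2 and abs(bot.current_torque()[2])>.6: print('jam?');break
    if t>1.28 and abs(bot.current_torque()[2])>.45: print('stop felt');break
c=bot.capture("top"); np.savez("top5.npz",**c); cv2.imwrite("pics/top5.png",c["image"])
c=bot.capture("wrist"); cv2.imwrite("pics/wrist5.png",c["image"])
E
```

```text
(0.25, np.float64(0.245)) 7.62 [0.5619 0.1282 0.2414] [ 3.7  0.9 -2.2] [ 0.14 -0.83 -0.05] 0.0138
(0.5, np.float64(0.493)) 7.94 [0.5618 0.1282 0.2413] [ 3.8  0.  -3. ] [ 0.17 -0.86 -0.05] 0.0137
(0.75, np.float64(0.742)) 8.27 [0.5618 0.1282 0.2413] [ 4.3  0.9 -2.2] [ 0.12 -0.87 -0.06] 0.0137
(1.0, np.float64(0.991)) 8.59 [0.5618 0.1283 0.2413] [ 4.2  0.9 -3. ] [ 0.09 -0.9  -0.02] 0.0137
(1.2, np.float64(1.191)) 8.88 [0.5618 0.1283 0.2413] [ 3.7  0.8 -2.8] [ 0.16 -0.89 -0.04] 0.014
(1.25, np.float64(1.244)) 9.12 [0.5618 0.1283 0.2413] [ 4.3  0.8 -3.7] [ 0.21 -0.92 -0.01] 0.0134
(1.29, np.float64(1.287)) 9.38 [0.5618 0.1283 0.2414] [ 3.5  0.9 -2.4] [ 0.17 -0.92  0.  ] 0.0137
(1.32, np.float64(1.318)) 9.62 [0.5618 0.1282 0.2413] [ 4.2  1.1 -1.7] [ 0.17 -0.89  0.25] 0.0138
(1.35, np.float64(1.348)) 9.88 [0.5618 0.1283 0.2413] [ 4.9  2.1 -2.3] [ 0.19 -0.93  0.48] 0.0141
stop felt
```

View pics/wrist5.png

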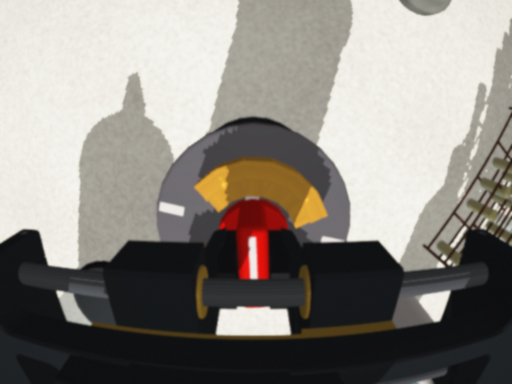

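```bash
python3 - <<'E'
from h import *
bot.goto([*AX,.2413],R(XJ-1.32)); p(turn())
bot.open(); p('open')
bot.move_straight([*AX,.345],feed=.12); p('up')
bot.dwell(.3)
for n in ("wrist","side","top"):
    c=bot.capture(n); np.savez(n+"6.npz",**c); cv2.imwrite(f"pics/{n}6.png",c["image"])
E
```

```text
1.321 10.22 [0.5618 0.1282 0.2413] [ 3.5  1.6 -3.2] [ 0.23 -0.95  0.29] 0.014
open 11.38 [0.5618 0.1282 0.2413] [ 0.6 -0.5  0.3] [-0.08 -0.03  0.02] 0.088
up 12.4 [0.5614 0.1282 0.3442] [-0.3  0.2 -0.7] [-0.06  0.04 -0.03] 0.0884
```

View pics/wrist6.png

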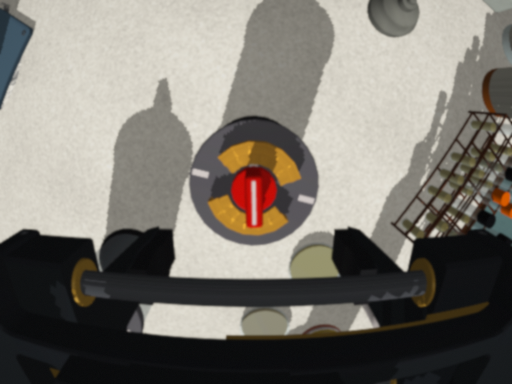

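View pics/side6.png

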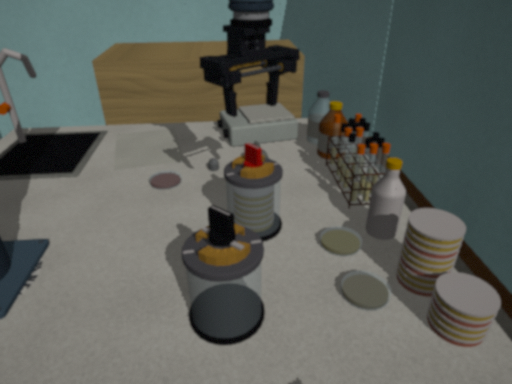

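```bash
python3 - <<'E'
from h import *
c=dict(np.load("wrist6.npz")); im=c["image"]
h=cv2.cvtColor(im,cv2.COLOR_BGR2HSV)
w=((h[...,1]<70)&(h[...,2]>165)).astype(np.uint8)
m=cv2.circle(np.zeros_like(w),(254,184),58,1,-1)&w
n,l,s,ce=cv2.connectedComponentsWithStats(m)
D=[]
for i in range(1,n):
    if s[i,4]<15: continue
    print(s[i],ce[i])
    if 240<ce[i][0]<270:
        ys,xs=np.nonzero(l==i); k=np.polyfit(ys,xs,1); a,b=ys.min(),ys.max()
        A=fonz(c,np.polyval(k,a),a,.204);B=fonz(c,np.polyval(k,b),b,.204)
    else: D.append(fonz(c,*ce[i],.15))
d=D[1]-D[0];e=B-A
print('jar',np.arctan2(d[1],d[0]),'bar',np.arctan2(e[1],e[0]),np.linalg.norm(e))
ang=lambda v:np.arctan2(v[1],v[0])
print('turn mod pi',(ang(d)-ang(e))%np.pi)
r=redmask(im);m=r&(w*0+cv2.circle(np.zeros_like(w),(254,190),40,1,-1));ys,xs=np.nonzero(m)
s=dict(np.load("side6.npz"));s0=dict(np.load("side0.npz"))
for q in (s0,s):
    rr=redmask(q["image"])[125:175,230:275]; print('side red rows',np.nonzero(rr.any(1))[0]+125)
E
```

```text
[197 170  12   8  63] [202.42857143 173.47619048]
[252 181   4  43 134] [253.52985075 202.26119403]
[298 195  13   8  69] [304.07246377 198.63768116]
jar 0.3681156016890153 bar -0.9193369536992025 0.03450597162566193
turn mod pi 1.287452555388218
side red rows [140 141 142 143 144 145 146 147 148 149 150 151 152 153 154 155 156 157
 158 159 160 161 162 163 164 165 166]
side red rows [145 146 147 148 149 150 151 152 153 154 155 156 157 158 159 160 161 162
 163 164 165 166]
```

```bash
python3 - <<'E'
from h import *
a=np.load("top0.npz")["image"].astype(int);b=np.load("side0.npz")["image"].astype(int);b2=np.load("side6.npz")["image"].astype(int)
print('black jar change',abs(b-b2)[205:290,180:265].mean(), 'bg',abs(b-b2)[280:380,20:120].mean())
bot.sign_off(); print(bot.current_clock())
E
```

```text
black jar change 2.2418915801614765 bg 2.931033333333333
the job is handed in; nothing more can be done
the job is handed in; nothing more can be done
```

The red knob is locked under its collar and the job is handed in. I took its bar, backed it off from about 0.80 to about 0.02 rad and lowered it 10.6 mm through the slots. I then turned it forward until the torque rose to about 0.5 N m at the stop, opened the gripper and lifted clear.

**Last checks:**
- **Turn:** the wrist picture puts the knob at 1.287 rad against the stop at 1.3. I take the small gap as measuring error, because the torque had begun to rise between gripper angles of 1.29 and 1.32.
- **Drop:** the lugs no longer show above the collar, and the bar's top stands lower in the side view.
- **Contact:** the tool force was near zero after lifting, so the robot was touching nothing.
- **Black knob:** the black knob's part of the side picture changed no more than the image noise.
- **Time:** the last clock reading before handing in, after lifting clear, was about 12.4 s of the 32 s allowed.

**One disagreement:** the top and wrist cameras differed by about 4 mm in y on the knob's axis. I settled it from where the fingers centred on closing, which matched the wrist camera.

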